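# Put the pellet dies back in their rack in order of size

### The arm

A 6-joint arm with a two-finger parallel gripper is mounted at the origin on a cart in front of the work surface, level with it; the furniture and walls round the work are solid. World frame = base frame: x ahead of the robot, y to its left, z up, the work surface at z = 0. Lengths are in mm, angles in rad, forces in N, time in s.
With the tool pointing down it reaches from about 350 to 975 mm from the base axis. Payload 7.1 kg.
Tool frame: the origin (TCP) lies between the finger pads; the fingertips stand 19 mm ahead of it and the grasp point (between the pads) is the TCP (ctrl.tcp_to_tips is the distance from the TCP to the fingertips, in mm); z points along the fingers, y is the line along which they close (so a half turn about z gives the same grasp; the last joint's range is limited). The gripper opens to 88 mm and grips with 3 to 60 N. Pads are 20 mm wide; open, the fingers measure 115 mm over their backs; the gripper's body (75 mm by 178 mm) begins 61 mm behind the grasp point.
Start: joints at [1.217, 0.423, 1.63, -0, 1.089, -0.019], TCP at [205.331, 590.292, 241.675] pointing down, gripper open.
Joint ranges: [-3, 3], [-0.9, 2.11], [0.09, 2.58], [-1.31, 4.45], [0.11, 2.69], [-2.54, 2.54]. Speed limits (rad/s): [2.39, 2.39, 3.01, 3.14, 3.14, 3.14].

### API

Orientations are given as a rotation vector (axis times angle).
In Python, from workcell import status, optics, ctrl gives the robot as it stands. The module is installed in compiled form; this text tells all that it offers.
- The arm moves only by the shell command python3 -m inch 'ROWS'. ROWS is JSON, a list that holds one entry, the list of rows, each a list of 7 numbers: the shift along the tool's x, y, z in mm, then the turn, a rotation vector about the tool's x, y, z in rad, then the opening in per cent of the stroke, from 0 (shut) to 100 (fully open). A call has 1 to 20 rows; each row is the pose to reach, as a shift and turn from the pose commanded when the call began, along the tool's axes at that moment; what a row does not reach only later rows make up. A row lasts 1/10 s, in which the tool goes at most 50 mm and 8.59 degrees, less where a joint would pass 70% of its speed; a pose out of reach is approached as far as the arm can. A call with a gripper value outside its range is refused whole. The fingers move at their own pace and stop on an object; the grip force is fixed at half the most. Time passes only in rows, so rows that repeat a pose let the fingers close. It gives the time, the measured TCP pose, the force, the opening and the grip force at its end, in the units of the state.
- status.get_obs(): the state, without advancing time (a new reading comes with each control period).
- optics.get_image(name): name is "side" or "top" or "wrist"; returns a dict with "frame" (480x640x3 uint8, red, green, blue), "fx", "fy", "cx", "cy" (pixels), "rvec" (rotation vector, rad) and "tvec" (3), from world to camera coordinates, as OpenCV has them; the wrist camera has in their place "hand_eye" (4x4, takes a point from camera to tool coordinates, whose origin is the TCP and whose axes are the flange's). Camera axes: x right, y down, z forward; pixel columns grow to the right and rows downward; lengths in mm; the calibration is good to about 2 mm. The wrist camera is an equidistant fisheye: a pixel r from the principal point sees the ray r / f radians off the axis. A picture is of the moment at which its call begins: read the wrist's pose just before it. There is no depth.
- ctrl.close_job(): hands the job in; it is judged then, once.
The state is a dict: "t": time; "qpos": joint angles; "qvel": joint speeds; "joint_torque": joint torques, N m; "ee_pos": TCP position; "orientation": TCP orientation; "ft_force": force on the tool from outside, world axes, zero at the start; "moment": the same for the moment, N m; "width": finger opening in mm; "grasp_force": force on a finger pad.
Only numpy, scipy, OpenCV 4.12 (cv2) and the standard library are available. Lean on these libraries where they do the work, as an engineer would, in place of code of your own. Each camera call takes 0.05 s, during which the arm holds its last target. There are 200 camera calls.

### The job

Put the four steel pellet dies back in their rack, lined up by size: each upright and fully down in the seat cut for it, the largest die in the largest seat and so on down to the smallest. Someone has left one of the smaller dies in the largest seat, so that one has to come out. Leave the two glass vials among them standing where they are.

Things in the scene. Friction and masses are not known exactly. Their poses are not given: they have to be found in the camera images.
- die_largest_mid (a point): Centre (half-way up, on the axis) of the largest pellet die: an upright plain steel cylinder, 56 mm in diameter and 46 mm tall, with a 2.5 mm step round its upper rim (top 5 mm) and a blind hole in its top face. Round, so its yaw means nothing; its z axis points up. Loose.
- die_second_mid (a point): Centre (half-way up, on the axis) of the second-largest pellet die: an upright plain steel cylinder, 43 mm in diameter and 40 mm tall, with a 2.5 mm step round its upper rim (top 5 mm) and a blind hole in its top face. Round, so its yaw means nothing; its z axis points up. Loose.
- die_third_mid (a point): Centre (half-way up, on the axis) of the third-largest pellet die: an upright plain steel cylinder, 30.5 mm in diameter and 34 mm tall, with a 2.5 mm step round its upper rim (top 5 mm) and a blind hole in its top face. Round, so its yaw means nothing; its z axis points up. Loose.
- die_smallest_mid (a point): Centre (half-way up, on the axis) of the smallest pellet die: an upright plain steel cylinder, 18 mm in diameter and 28 mm tall, with a 2.5 mm step round its upper rim (top 5 mm) and a blind hole in its top face. Round, so its yaw means nothing; its z axis points up. Loose.
- seat_largest: The rack's largest seat: a round opening 68 mm in diameter, right through a black plastic block 12 mm thick, so that a die in it stands at worktop level; edge bevelled 2 mm. Origin: centre of the opening at worktop level; z up, x along the row towards the smallest seat. At the start one of the three smaller dies stands in it.
- seat_second: The rack's second-largest seat: a round opening 55 mm in diameter, right through a black plastic block 12 mm thick, so that a die in it stands at worktop level; edge bevelled 2 mm. Origin: centre of the opening at worktop level; z up, x along the row towards the smallest seat. The four blocks lie in one row, largest to smallest, in a fixed frame 244 x 87 mm, 14 mm high.
- seat_third: The rack's third-largest seat: a round opening 42.5 mm in diameter, right through a black plastic block 12 mm thick, so that a die in it stands at worktop level; edge bevelled 2 mm. Origin: centre of the opening at worktop level; z up, x along the row towards the smallest seat.
- seat_smallest: The rack's smallest seat: a round opening 30 mm in diameter, right through a black plastic block 12 mm thick, so that a die in it stands at worktop level; edge bevelled 2 mm. Origin: centre of the opening at worktop level; z up, x along the row towards the smallest seat.
- vial_clear_mid (a point): Centre (half-way up) of a clear glass vial with a black cap, 23 mm in diameter and 47 mm tall, standing upright and loose among the dies; not part of the job.
- vial_brown_mid (a point): Centre (half-way up) of a brown glass vial with a black cap, 23 mm in diameter and 47 mm tall, standing upright and loose among the dies; not part of the job.

How it is judged (in metres and radians):
At the end, for the whole second after the job is handed in: Each of the four dies stands upright (within 0.1 rad) and at rest in its own seat, on the worktop (its centre no more than 3 mm above its standing height), its axis within 9 mm of the centre of the seat (horizontal distance between die_largest_mid and seat_largest below 0.009 m and height (world z) of die_largest_mid below 0.026 m and angle between each of die_largest_mid, die_second_mid, die_third_mid, die_smallest_mid's own z axis and vertical below 0.1 rad and linear speed of each of die_largest, die_second, die_third, die_smallest below 0.02 m/s and horizontal distance between die_second_mid and seat_second below 0.009 m and height (world z) of die_second_mid below 0.023 m and horizontal distance between die_third_mid and seat_third below 0.009 m and height (world z) of die_third_mid below 0.02 m and horizontal distance between die_smallest_mid and seat_smallest below 0.009 m and height (world z) of die_smallest_mid below 0.017 m); the robot touches nothing.
It fails at once if the clear vial is knocked over or shoved aside by more than 25 mm (distance of vial_clear_mid from where it was at the start of the episode above 0.025 m or angle between vial_clear_mid's own z axis and vertical above 0.5 rad).
It fails at once if the brown vial is knocked over or shoved aside by more than 25 mm (distance of vial_brown_mid from where it was at the start of the episode above 0.025 m or angle between vial_brown_mid's own z axis and vertical above 0.5 rad).
It also fails if it takes over 112 s, if anything falls off the work surface, if the arm or the gripper's body presses on something with over 40 N, if the wrist force passes 120 N, or if a joint passes its speed limit or range.

## Working session

There is one attempt and no reset: what is moved stays moved. The work goes in short steps, Python scripts to look and compute and a shell command to move; the robot and the scene stay as the last step left them, time stands still between calls to the robot, and variables do not carry over. Pictures are saved under pics/ and viewed, at most 14 in all, crops included, and the job is handed in when it is done.

```bash
mkdir -p pics
python3 - <<'E'
from workcell import status, optics, ctrl
import cv2
o=status.get_obs();print(o)
for n in("top","side","wrist"):
    d=optics.get_image(n);cv2.imwrite(f"pics/{n}0.png",d["frame"][:,:,::-1]);d.pop("frame");print(n,d)
E
```

```text
{'t': 0.0, 'qpos': array([ 1.21703051e+00,  4.23825531e-01,  1.63068621e+00, -2.76729223e-05,
        1.08861930e+00, -1.90346876e-02]), 'qvel': array([-0.00220378, -0.00078481, -0.00067117, -0.00033165, -0.00028266,
       -0.00012896]), 'joint_torque': array([-1.10322026e-04, -5.44621825e+01, -2.73658723e+01,  6.45474158e-02,
        2.28841428e-02, -1.20419559e-04]), 'ee_pos': array([205.14031885, 589.81074236, 240.9127339 ]), 'orientation': array([-5.23279638e-01, -3.09744043e+00,  2.38157101e-03]), 'ft_force': array([-0.0755773 ,  0.07695021,  0.18606273]), 'moment': array([0.00983437, 0.04204066, 0.01831872]), 'grasp_force': 0.0, 'width': 87.80254591110538}
top {'fx': 623.7792413328905, 'fy': 623.7792413328905, 'cx': 326.52680419390117, 'cy': 241.4980904744737, 'rvec': array([ 2.14730733, -2.12971562,  0.13464095]), 'tvec': array([-150.20639694,  545.76636979, 1312.1824284 ])}
side {'fx': 456.1857034106334, 'fy': 456.1857034106334, 'cx': 319.8839989243255, 'cy': 241.33615581254492, 'rvec': array([ 2.15674932, -0.1991758 ,  0.11256203]), 'tvec': array([-572.21067517,   13.24397104,  965.98227855])}
wrist {'fx': 371.64829954431775, 'fy': 371.64829954431775, 'cx': 315.6615564273042, 'cy': 237.0889045510986, 'hand_eye': array([[-9.81766620e-04, -9.63228020e-01, -2.68683491e-01,
         7.35471527e+01],
       [ 9.99998274e-01, -5.21853148e-04, -1.78314399e-03,
         2.52631629e-01],
       [ 1.57736093e-03, -2.68684778e-01,  9.63226869e-01,
        -1.42602100e+02],
       [ 0.00000000e+00,  0.00000000e+00,  0.00000000e+00,
         1.00000000e+00]])}
```

View pics/top0.png

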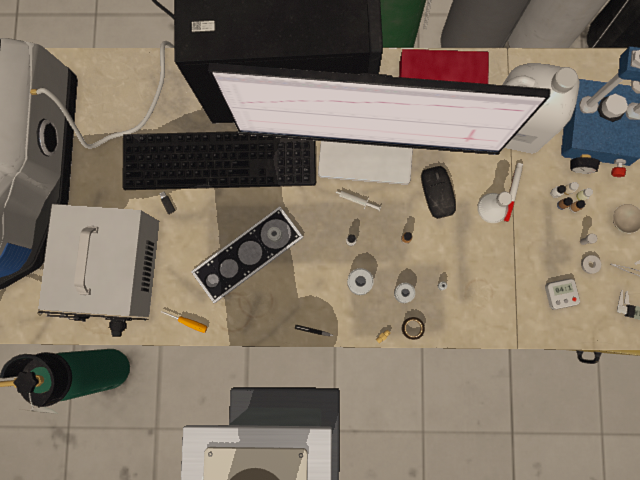

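View pics/side0.png

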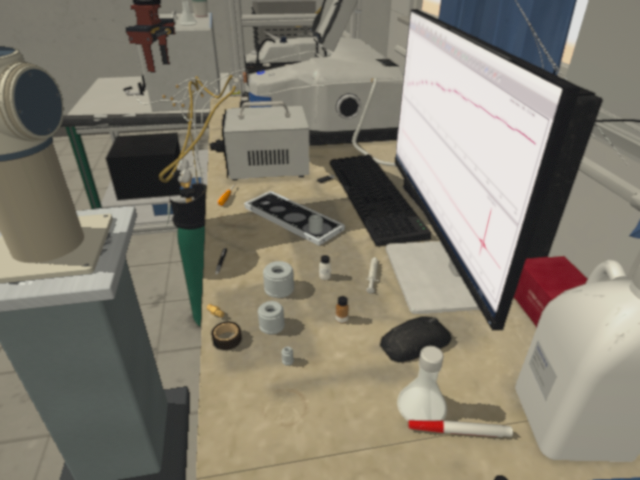

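View pics/wrist0.png

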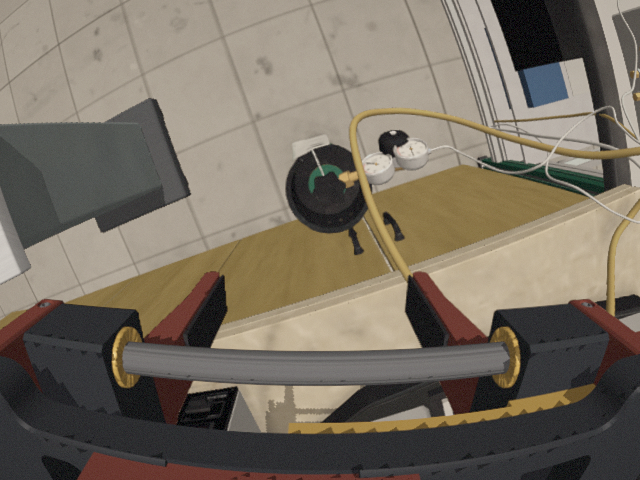

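The top view shows the rack at (248,255) with a die in its largest seat (275,233). Three loose dies stand at (360,281), (405,292) and (443,284), and the vials at (352,238) and (407,237). The side view agrees. The wrist view doesn't show the work area. Next I'll zoom in on the top view.

```bash
cat > h.py <<'E'
import numpy as np, cv2
from workcell import status, optics
from scipy.spatial.transform import Rotation as R
def ray(d,u,v):
    Rm=R.from_rotvec(d["rvec"]).as_matrix(); 
    return -Rm.T@d["tvec"], Rm.T@np.array([(u-d["cx"])/d["fx"],(v-d["cy"])/d["fy"],1])
def cast(d,u,v,z):
    c,r=ray(d,u,v); return c+r*(z-c[2])/r[2]
def proj(d,p):
    return cv2.projectPoints(np.array(p,float).reshape(-1,3),d["rvec"],d["tvec"],np.array([[d["fx"],0,d["cx"]],[0,d["fy"],d["cy"]],[0,0,1]]),None)[0][:,0]
E
python3 - <<'E'
from h import *
d=optics.get_image("top");f=d["frame"]
a=cv2.resize(f[195:315,185:325,::-1],None,fx=5,fy=5,interpolation=cv2.INTER_CUBIC)
b=cv2.resize(f[215:315,330:460,::-1],None,fx=6,fy=6,interpolation=cv2.INTER_CUBIC)
cv2.imwrite("pics/a.png",a);cv2.imwrite("pics/b.png",b)
print("cam",ray(d,0,0)[0])
for n,u,v,z in(("L",360,281,46),("2",405,292,40),("s",443,284,28),("in",275,233,34),("v1",352,238,47),("v2",407,237,47)):print(n,cast(d,u,v,z).round(1))
E
```

```text
cam [ 353.78304343 -170.68559632 1374.0267839 ]
L [ 461.3 -218.    46. ]
2 [ 439.1 -314.1   40. ]
s [ 457.7 -397.1   28. ]
in [565.5 -33.2  34. ]
v1 [ 553.7 -200.6   47. ]
v2 [ 556.6 -318.6   47. ]
```

View pics/a.png

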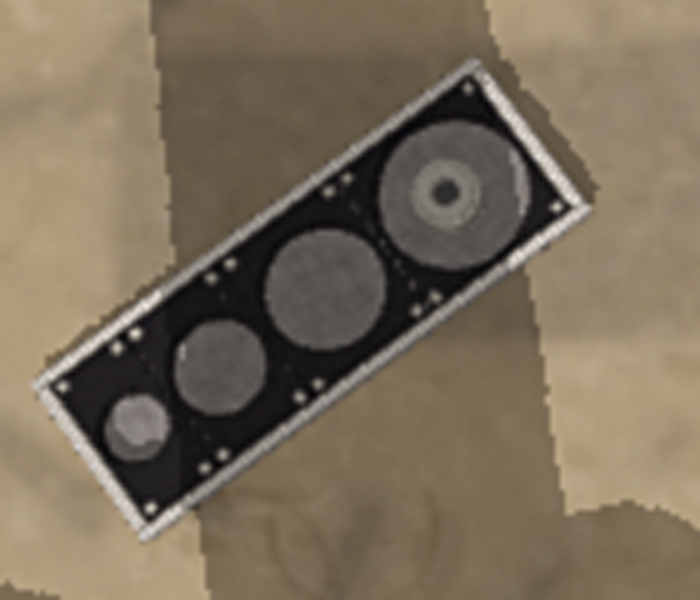

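View pics/b.png

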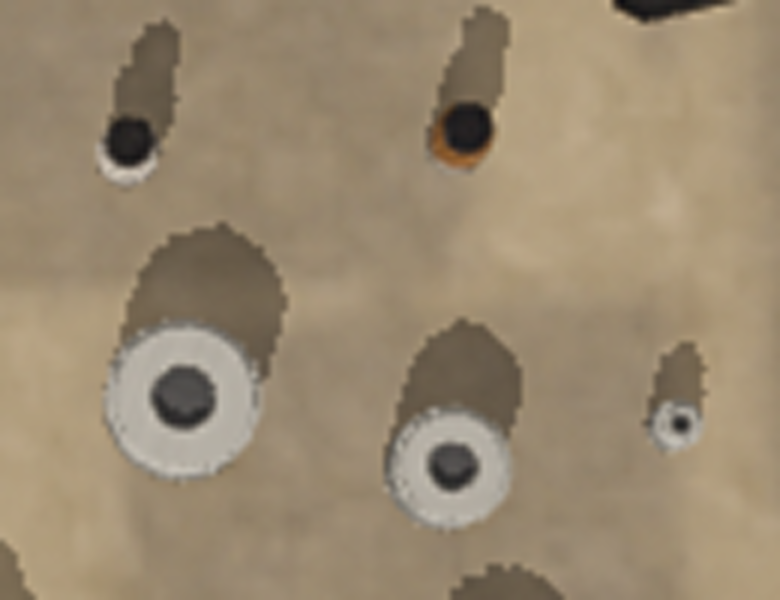

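Crop a shows an empty 2nd seat at (326,289), 3rd at (220,367) and smallest at (136,427). The third die, with an outer diameter of about 70 px (30 mm), stands at (446,192) inside the largest seat (455,195). Frame corners are (475,62), (590,208), (145,538) and (38,385). Crop b shows the die holes at (184,397), (452,467) and (681,424), and the vial caps at (130,141) and (467,128).

Run:
```python
from h import *
d=optics.get_image("top")
A=lambda x,y:(185+(x+.5)/5-.5,195+(y+.5)/5-.5)
B=lambda x,y:(330+(x+.5)/6-.5,215+(y+.5)/6-.5)
c=[cast(d,*A(*p),14) for p in((475,62),(590,208),(145,538),(38,385))]
for p in c:print("corner",p.round(1))
m=sum(c)/4;e=(c[3]+c[2]-c[0]-c[1])/2;print("frame",m.round(1),np.linalg.norm(e),np.linalg.norm(c[0]-c[1]),"row dir",np.degrees(np.arctan2(e[1],e[0])))
e/=np.linalg.norm(e)
for n,p in(("sL",(455,195)),("s2",(326,289)),("s3",(220,367)),("s4",(136,427))):
    q=cast(d,*A(*p),9);print(n,q.round(1),"along/across",((q-m)@e).round(1),((q-m)@[-e[1],e[0],0]).round(1))
print("D3",cast(d,*A(446,192),34).round(1))
for n,p,z in(("DL",(184,397),46),("D2",(452,467),40),("D4",(680,424),28),("vc",(130,141),47),("vb",(467,128),47)):print(n,cast(d,*B(*p),z).round(1))
# cross check with side view
s=optics.get_image("side");f=s["frame"]
cv2.imwrite("pics/s1.png",cv2.resize(f[180:380,190:370,::-1],None,fx=3,fy=3,interpolation=cv2.INTER_CUBIC))
```

```text
corner [627.2 -40.1  14. ]
corner [561.9 -92.3  14. ]
corner [415.1  99.6  14. ]
corner [481.6 149.2  14. ]
frame [521.5  29.1  14. ] 240.26798580220708 83.62317282029072 row dir 127.49380377950197
sL [568.1 -32.    9. ] along/across -76.8 0.2
s2 [525.6  24.2   9. ] along/across -6.4 -0.4
s3 [490.7  70.1   9. ] along/across 51.3 -0.5
s4 [463.9 106.3   9. ] along/across 96.3 -1.3
D3 [565.5 -30.6  34. ]
DL [ 461.8 -218.5   46. ]
D2 [ 438.2 -313.9   40. ]
D4 [ 455.1 -396.9   28. ]
vc [ 553.5 -199.    47. ]
vb [ 559.  -319.5   47. ]
```

View pics/s1.png

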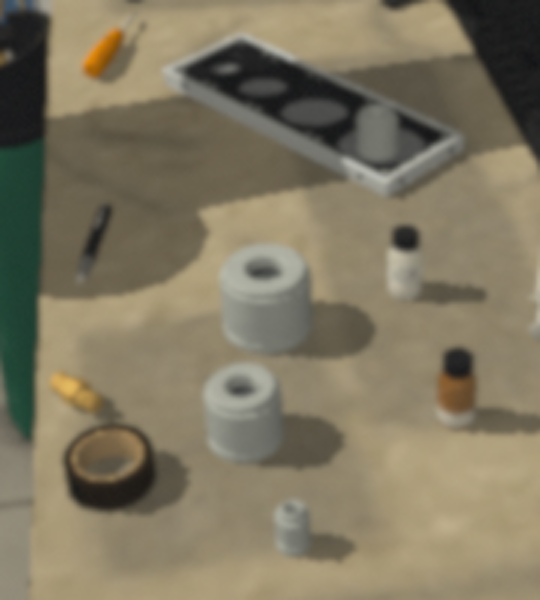

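The side crop confirms the layout: the die stands in the right end of the rack, and the clear vial, brown vial and three dies are free. Next comes a helper that converts world targets into tool-frame shifts.

```bash
cat >> h.py <<'E'
def go(p,yaw=None):
    o=status.get_obs();r=R.from_rotvec(o["orientation"]);t=r
    if yaw is not None:
        a=np.radians(yaw);y=np.array([np.cos(a),np.sin(a),0]);z=np.array([0,0,-1.]);t=R.from_matrix(np.c_[np.cross(y,z),y,z])
    print(p,"shift",r.inv().apply(np.array(p)-o["ee_pos"]).round(1),"turn",(r.inv()*t).as_rotvec().round(3))
E
python3 -c "
from h import *
go([565.5,-30.6,380],37.5);go([565.5,-30.6,150],37.5)"
```

```text
[565.5, -30.6, 380] shift [-544.2 -468.  -138.4] turn [-0.001  0.     0.581]
[565.5, -30.6, 150] shift [-544.2 -467.8   91.6] turn [-0.001  0.     0.581]
```

```bash
python3 -m inch '[[[0,0,-140,0,0,0,100],[0,0,-140,0,0,0,100],[0,0,-140,0,0,0,100],[0,0,-140,0,0,0,100],[-544,-468,-138,0,0,0.581,100],[-544,-468,-138,0,0,0.581,100],[-544,-468,-138,0,0,0.581,100],[-544,-468,-138,0,0,0.581,100],[-544,-468,-138,0,0,0.581,100],[-544,-468,-138,0,0,0.581,100],[-544,-468,-138,0,0,0.581,100],[-544,-468,-138,0,0,0.581,100],[-544,-468,-138,0,0,0.581,100],[-544,-468,-138,0,0,0.581,100],[-544,-468,-138,0,0,0.581,100],[-544,-468,-138,0,0,0.581,100],[-544,-468,-138,0,0,0.581,100],[-544,-468,-138,0,0,0.581,100],[-544,-468,-138,0,0,0.581,80],[-544,-468,-138,0,0,0.581,80]]]'
python3 -c "
from h import *
go([565.5,-30.6,150],37.5)"
```

```text
t: 2.3
ee_pos: [565.7, -32.3, 378.4]
orientation: [-1.393, -2.814, 0.001]
ft_force: [0.0, 0.3, 0.7]
width: 75.5
grasp_force: 0.0
[565.5, -30.6, 150] shift [  1.3   1.2 228.4] turn [-0.001 -0.001 -0.003]
```

```bash
python3 -m inch '[[[1.3,1.2,178,0,0,0,80],[1.3,1.2,178,0,0,0,80],[1.3,1.2,178,0,0,0,80],[1.3,1.2,178,0,0,0,80],[1.3,1.2,178,0,0,0,80],[1.3,1.2,178,0,0,0,80],[1.3,1.2,178,0,0,0,80]]]'
cat >> h.py <<'E'
def wcast(d,o,u,v,z):
    x,y=(u-d["cx"])/d["fx"],(v-d["cy"])/d["fy"];th=np.hypot(x,y)
    k=np.sin(th)/th;H=d["hand_eye"];r=R.from_rotvec(o["orientation"])
    g=r.apply(H[:3,:3]@[x*k,y*k,np.cos(th)]);c=r.apply(H[:3,3])+o["ee_pos"]
    return c+g*(z-c[2])/g[2]
E
python3 - <<'E'
from h import *
import pickle
o=status.get_obs();d=optics.get_image("wrist");pickle.dump((o,d),open("w1.pkl","wb"));cv2.imwrite("pics/w1.png",d["frame"][:,:,::-1]);print(o["ee_pos"])
E
```

```text
t: 3.0
ee_pos: [566.7, -28.1, 203.8]
orientation: [1.386, 2.816, 0.002]
ft_force: [0.1, 0.3, 0.7]
width: 70.5
grasp_force: 0.0
[566.65119465 -28.10362775 203.78934275]
```

View pics/w1.png

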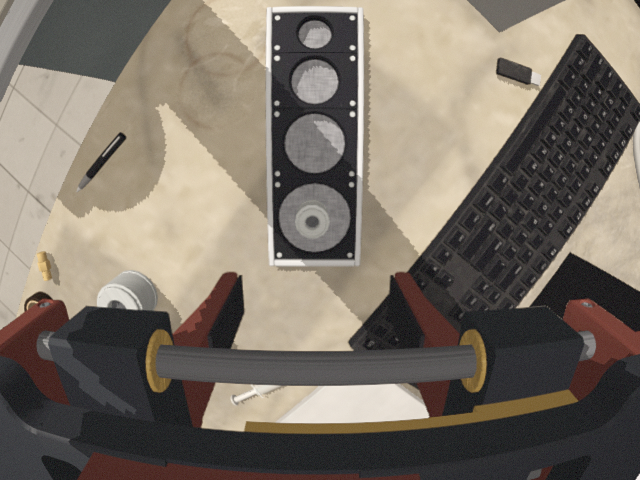

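The wrist view shows all four seats: sL at (314,219), s2 at (314,142), s3 at (315,80) and s4 at (315,33). The third die's hole is at (313,222).

Run:
```python
from h import *
import pickle
o,d=pickle.load(open("w1.pkl","rb"))
for n,u,v,z in(("sL",314.5,218,9),("s2",314.5,142,9),("s3",315,80.5,9),("s4",315,34,9),("D3",312.5,222,34)):print(n,wcast(d,o,u,v,z).round(1))
go([565.5,-31,36],37.5)
```

```text
sL [567.6 -30.8   9. ]
s2 [524.8  24.9   9. ]
s3 [491.   69.7   9. ]
s4 [464.1 104.7   9. ]
D3 [564.9 -30.2  34. ]
[565.5, -31, 36] shift [ -0.9  -3.1 168. ] turn [0.003 0.002 0.001]
```

```bash
python3 -m inch '[[[-0.9,-3.1,120,0,0,0,70],[-0.9,-3.1,120,0,0,0,70],[-0.9,-3.1,120,0,0,0,70],[-0.9,-3.1,135,0,0,0,70],[-0.9,-3.1,150,0,0,0,70],[-0.9,-3.1,150,0,0,0,70],[-0.9,-3.1,150,0,0,0,70],[-0.9,-3.1,150,0,0,0,70]]]'
python3 -c "
from h import *
go([565.3,-30.6,35],37.5)"
```

```text
t: 3.85
ee_pos: [564.6, -31.4, 52.9]
orientation: [1.388, 2.816, 0.001]
ft_force: [-0.0, -0.1, -0.7]
width: 61.3
grasp_force: 0.0
[565.3, -30.6, 35] shift [ 0.2  1.  17.9] turn [0.002 0.002 0.   ]
```

```bash
python3 -m inch '[[[0.2,1,16,0,0,0,70],[0.2,1,16,0,0,0,70],[0.2,1,16,0,0,0,70],[0.2,1,16,0,0,0,70],[0.2,1,16,0,0,0,70],[0.2,1,16,0,0,0,70]]]'
```

```text
t: 4.45
ee_pos: [564.4, -30.6, 35.9]
orientation: [1.389, 2.818, 0.0]
ft_force: [-0.0, 0.5, -0.4]
width: 61.5
grasp_force: 0.0
```

```bash
python3 -m inch '[[[0.5,0,1,0,0,0,25],[0.5,0,1,0,0,0,25],[0.5,0,1,0,0,0,25],[0.5,0,1,0,0,0,25],[0.5,0,1,0,0,0,25],[0.5,0,1,0,0,0,25],[0.5,0,1,0,0,0,25],[0.5,0,1,0,0,0,25],[0.5,0,1,0,0,0,25],[0.5,0,1,0,0,0,25]]]'
```

```text
t: 5.45
ee_pos: [564.0, -30.1, 34.7]
orientation: [1.389, 2.818, 0.0]
ft_force: [1.0, -0.5, 0.9]
width: 29.6
grasp_force: 30.0
```

```bash
python3 -m inch '[[[0,0,-30,0,0,0,25],[0,0,-30,0,0,0,25],[0,0,-30,0,0,0,25],[60,1,-30,0,0,0,25],[90,2,-30,0,0,0,25],[124.5,2.7,-30,0,0,0,25],[124.5,2.7,-30,0,0,0,25],[124.5,2.7,-30,0,0,0,25],[124.5,2.7,-30,0,0,0,25],[124.5,2.7,-30,0,0,0,25],[124.5,2.7,-30,0,0,0,25],[124.5,2.7,-30,0,0,0,25]]]'
python3 -c "
from h import *
go([490.5,70,35.5],37.5)"
```

```text
t: 6.65
ee_pos: [490.6, 69.7, 64.6]
orientation: [1.39, 2.817, 0.0]
ft_force: [0.8, 0.1, -2.0]
width: 29.7
grasp_force: 30.0
[490.5, 70, 35.5] shift [ 0.3  0.1 29.1] turn [ 0.     0.    -0.001]
```

```bash
python3 -m inch '[[[0.3,0,20,0,0,0,25],[0.3,0,25,0,0,0,25],[0.3,0,28,0,0,0,25],[0.3,0,29,0,0,0,25],[0.3,0,29,0,0,0,25],[0.3,0,29,0,0,0,25],[0.3,0,29,0,0,0,25]]]'; python3 -m inch '[[[0,0,0,0,0,0,45],[0,0,0,0,0,0,45],[0,0,0,0,0,0,45],[0,0,0,0,0,0,45],[0,0,0,0,0,0,45],[0,0,-60,0,0,0,45],[0,0,-60,0,0,0,45],[0,0,-90,0,0,0,70],[0,0,-90,0,0,0,100],[0,0,-90,0,0,0,100],[0,0,-90,0,0,0,100]]]'
python3 - <<'E'
from h import *
go([461.8,-218.5,130],37.5);go([461.8,-218.5,37],37.5)
f=optics.get_image("side")["frame"]
cv2.imwrite("pics/s2.png",cv2.resize(f[180:380,190:370,::-1],None,fx=3,fy=3))
E
```

```text
t: 7.35
ee_pos: [490.3, 70.5, 36.1]
orientation: [1.388, 2.817, 0.001]
ft_force: [-0.5, 0.1, -1.2]
width: 29.7
grasp_force: 30.0
t: 8.45
ee_pos: [489.5, 70.4, 124.9]
orientation: [-1.388, -2.817, 0.001]
ft_force: [-0.4, -0.1, -0.4]
width: 68.2
grasp_force: 0.0
[461.8, -218.5, 130] shift [-212.2 -197.9   -5. ] turn [-0.001 -0.001  0.001]
[461.8, -218.5, 37] shift [-212.3 -197.9   88. ] turn [-0.001 -0.001  0.001]
```

View pics/s2.png

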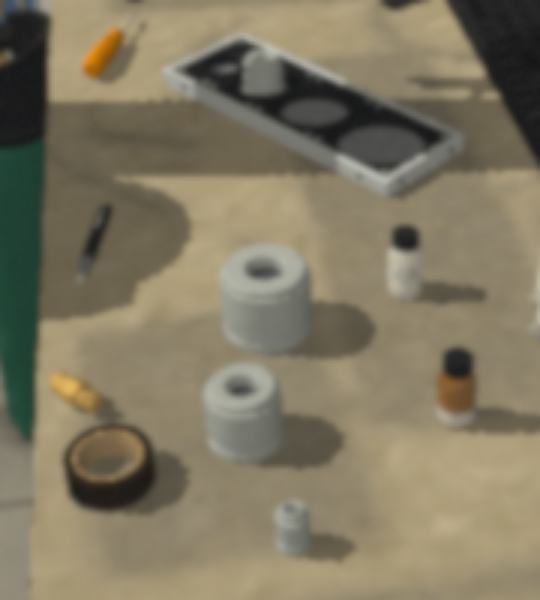

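The third die now stands in seat 3, at (262,72) in the crop. Next is the largest die.

```bash
python3 -m inch '[[[-212,-198,-5,0,0,0,100],[-212,-198,-5,0,0,0,100],[-212,-198,-5,0,0,0,100],[-212,-198,-5,0,0,0,100],[-212,-198,-5,0,0,0,100],[-212,-198,-5,0,0,0,100],[-212,-198,-5,0,0,0,100],[-212,-198,-5,0,0,0,100],[-212,-198,-5,0,0,0,100],[-212,-198,-5,0,0,0,100],[-212,-198,50,0,0,0,100],[-212,-198,50,0,0,0,100],[-212,-198,50,0,0,0,100],[-212,-198,50,0,0,0,100],[-212,-198,50,0,0,0,100]]]'
python3 -c "
from h import *
go([461.8,-218.5,36],37.5)"
```

```text
t: 10.0
ee_pos: [463.2, -218.5, 77.3]
orientation: [1.387, 2.816, -0.0]
ft_force: [0.4, 0.0, -0.8]
width: 88.0
grasp_force: 0.0
[461.8, -218.5, 36] shift [ 1.  -1.2 41.3] turn [0.001 0.002 0.001]
```

```bash
python3 -m inch '[[[1,-1.2,20,0,0,0,100],[1,-1.2,35,0,0,0,100],[1,-1.2,41,0,0,0,100],[1,-1.2,41,0,0,0,100],[1,-1.2,41,0,0,0,100],[1,-1.2,41,0,0,0,100],[1,-1.2,41,0,0,0,55],[1,-1.2,41,0,0,0,55],[1,-1.2,41,0,0,0,55],[1,-1.2,41,0,0,0,55],[1,-1.2,41,0,0,0,55],[1,-1.2,41,0,0,0,55],[1,-1.2,41,0,0,0,55]]]'
python3 -c "
from h import *
go([567.5,-31.3,36],37.5)"
```

```text
t: 11.3
ee_pos: [460.7, -218.2, 34.7]
orientation: [1.389, 2.818, 0.0]
ft_force: [-0.4, 0.3, 1.1]
width: 55.6
grasp_force: 30.0
[567.5, -31.3, 36] shift [ 83.2 198.6  -1.3] turn [0.    0.    0.001]
```

```bash
python3 -m inch '[[[0,0,-50,0,0,0,55],[0,0,-90,0,0,0,55],[0,0,-90,0,0,0,55],[0,0,-90,0,0,0,55],[20,50,-90,0,0,0,55],[40,100,-90,0,0,0,55],[60,150,-90,0,0,0,55],[75,180,-90,0,0,0,55],[84,198.6,-90,0,0,0,55],[84,198.6,-90,0,0,0,55],[84,198.6,-90,0,0,0,55],[84,198.6,-60,0,0,0,55],[84,198.6,-30,0,0,0,55],[84,198.6,-30,0,0,0,55],[84,198.6,-30,0,0,0,55],[84,198.6,-30,0,0,0,55],[84,198.6,-30,0,0,0,55],[84,198.6,-30,0,0,0,55]]]'
python3 -c "
from h import *
go([567.0,-30.7,35.5],37.5)"
```

```text
t: 13.1
ee_pos: [567.7, -30.8, 65.9]
orientation: [1.388, 2.816, 0.001]
ft_force: [-0.3, -0.0, -4.3]
width: 55.3
grasp_force: 30.0
[567.0, -30.7, 35.5] shift [ 0.5 -0.5 30.4] turn [0.001 0.001 0.   ]
```

```bash
python3 -m inch '[[[0.4,-0.3,20,0,0,0,55],[0.4,-0.3,26,0,0,0,55],[0.4,-0.3,30,0,0,0,55],[0.4,-0.3,30,0,0,0,55],[0.4,-0.3,30,0,0,0,55],[0.4,-0.3,30,0,0,0,55]]]'; python3 -m inch '[[[0,0,0,0,0,0,78],[0,0,0,0,0,0,78],[0,0,0,0,0,0,78],[0,0,0,0,0,0,78],[0,0,0,0,0,0,78],[0,0,-50,0,0,0,78],[0,0,-90,0,0,0,78],[0,0,-90,0,0,0,80],[0,0,-90,0,0,0,80],[0,0,-90,0,0,0,80]]]'
python3 - <<'E'
from h import *
go([438.5,-313.8,125],37.5)
E
```

```text
t: 13.7
ee_pos: [566.8, -30.5, 35.0]
orientation: [1.388, 2.817, 0.0]
ft_force: [-0.2, 0.4, -4.9]
width: 55.3
grasp_force: 30.0
t: 14.7
ee_pos: [565.7, -30.4, 123.8]
orientation: [-1.388, -2.817, 0.001]
ft_force: [-0.2, 0.2, 0.6]
width: 70.2
grasp_force: 0.0
[438.5, -313.8, 125] shift [-147.3 -273.5   -1. ] turn [-0.001 -0.001  0.   ]
```

```bash
python3 -m inch '[[[-147,-273.5,0,0,0,0,85],[-147,-273.5,0,0,0,0,85],[-147,-273.5,0,0,0,0,85],[-147,-273.5,0,0,0,0,85],[-147,-273.5,0,0,0,0,85],[-147,-273.5,0,0,0,0,85],[-147,-273.5,0,0,0,0,85],[-147,-273.5,0,0,0,0,85],[-147,-273.5,0,0,0,0,85],[-147,-273.5,0,0,0,0,85],[-147,-273.5,40,0,0,0,85],[-147,-273.5,50,0,0,0,85],[-147,-273.5,50,0,0,0,85],[-147,-273.5,50,0,0,0,85],[-147,-273.5,50,0,0,0,85]]]'
python3 -c "
from h import *
go([438.3,-313.9,35.5],37.5)"
```

```text
t: 16.2
ee_pos: [439.9, -313.8, 75.8]
orientation: [1.387, 2.817, -0.0]
ft_force: [-0.2, -0.7, -0.2]
width: 74.6
grasp_force: 0.0
[438.3, -313.9, 35.5] shift [ 1.  -1.4 40.3] turn [0.    0.002 0.001]
```

```bash
python3 -m inch '[[[1,-1,20,0,0,0,85],[1,-1,35,0,0,0,85],[1,-1,40,0,0,0,85],[1,-1,40,0,0,0,85],[1,-1,40,0,0,0,85],[1,-1,40,0,0,0,85],[1,-1,40,0,0,0,40],[1,-1,40,0,0,0,40],[1,-1,40,0,0,0,40],[1,-1,40,0,0,0,40],[1,-1,40,0,0,0,40],[1,-1,40,0,0,0,40],[1,-1,40,0,0,0,40],[1,-1,40,0,0,0,40]]]'
python3 -c "
from h import *
go([525.2,24.5,35.5],37.5);print(status.get_obs()['ee_pos'])"
```

```text
t: 17.6
ee_pos: [437.7, -313.5, 34.8]
orientation: [1.389, 2.818, -0.0]
ft_force: [-0.5, 0.4, 2.3]
width: 42.4
grasp_force: 30.0
[525.2, 24.5, 35.5] shift [214.8 275.3  -0.8] turn [-0.     0.     0.001]
[ 437.72360101 -313.51189894   34.75996924]
```

```bash
python3 -m inch '[[[0,0,-50,0,0,0,40],[0,0,-90,0,0,0,40],[0,0,-90,0,0,0,40],[0,0,-90,0,0,0,40],[30,39,-90,0,0,0,40],[60,78,-90,0,0,0,40],[90,116,-90,0,0,0,40],[120,154,-90,0,0,0,40],[150,193,-90,0,0,0,40],[180,231,-90,0,0,0,40],[205,262,-90,0,0,0,40],[215.5,275.3,-90,0,0,0,40],[215.5,275.3,-90,0,0,0,40],[215.5,275.3,-90,0,0,0,40],[215.5,275.3,-60,0,0,0,40],[215.5,275.3,-30,0,0,0,40],[215.5,275.3,-30,0,0,0,40],[215.5,275.3,-30,0,0,0,40],[215.5,275.3,-30,0,0,0,40],[215.5,275.3,-30,0,0,0,40]]]'
python3 -c "
from h import *
go([524.8,25,35.5],37.5)"
```

```text
t: 19.6
ee_pos: [525.7, 24.8, 66.0]
orientation: [1.389, 2.816, 0.002]
ft_force: [1.0, 0.3, -4.0]
width: 42.4
grasp_force: 30.0
[524.8, 25, 35.5] shift [ 0.7 -0.6 30.5] turn [ 0.002  0.001 -0.   ]
```

```bash
python3 -m inch '[[[0.6,-0.4,20,0,0,0,40],[0.6,-0.4,26,0,0,0,40],[0.6,-0.4,30,0,0,0,40],[0.6,-0.4,30,0,0,0,40],[0.6,-0.4,30,0,0,0,40],[0.6,-0.4,30,0,0,0,40]]]'; python3 -m inch '[[[0,0,0,0,0,0,62],[0,0,0,0,0,0,62],[0,0,0,0,0,0,62],[0,0,0,0,0,0,62],[0,0,0,0,0,0,62],[0,0,-50,0,0,0,62],[0,0,-90,0,0,0,62],[0,0,-90,0,0,0,62],[0,0,-90,0,0,0,60],[0,0,-90,0,0,0,60]]]'
python3 - <<'E'
from h import *
go([455.3,-396.9,125],37.5)
E
```

```text
t: 20.2
ee_pos: [524.4, 25.4, 35.1]
orientation: [1.388, 2.817, 0.0]
ft_force: [-0.4, -0.3, -3.2]
width: 42.3
grasp_force: 30.0
t: 21.2
ee_pos: [523.2, 25.3, 123.8]
orientation: [-1.388, -2.817, 0.001]
ft_force: [-0.8, 0.1, -0.9]
width: 53.0
grasp_force: 0.0
[455.3, -396.9, 125] shift [-293.5 -311.1   -1.1] turn [-0.001 -0.001  0.001]
```

```bash
python3 -m inch '[[[-293.5,-311,0,0,0,0,60],[-293.5,-311,0,0,0,0,60],[-293.5,-311,0,0,0,0,60],[-293.5,-311,0,0,0,0,60],[-293.5,-311,0,0,0,0,60],[-293.5,-311,0,0,0,0,60],[-293.5,-311,0,0,0,0,60],[-293.5,-311,0,0,0,0,60],[-293.5,-311,0,0,0,0,60],[-293.5,-311,0,0,0,0,60],[-293.5,-311,0,0,0,0,60],[-293.5,-311,0,0,0,0,60],[-293.5,-311,0,0,0,0,60],[-293.5,-311,30,0,0,0,60],[-293.5,-311,60,0,0,0,60],[-293.5,-311,60,0,0,0,60],[-293.5,-311,60,0,0,0,60],[-293.5,-311,60,0,0,0,60]]]'
python3 -c "
from h import *
go([455.3,-396.9,34],37.5)"
```

```text
t: 23.0
ee_pos: [457.2, -397.0, 66.1]
orientation: [1.387, 2.817, -0.001]
ft_force: [-0.1, -0.1, 0.5]
width: 52.8
grasp_force: 0.0
[455.3, -396.9, 34] shift [ 1.3 -1.4 32.1] turn [0.    0.002 0.001]
```

```bash
python3 -m inch '[[[1.3,-1,15,0,0,0,60],[1.3,-1,26,0,0,0,60],[1.3,-1,31.5,0,0,0,60],[1.3,-1,31.5,0,0,0,60],[1.3,-1,31.5,0,0,0,60],[1.3,-1,31.5,0,0,0,60],[1.3,-1,31.5,0,0,0,12],[1.3,-1,31.5,0,0,0,12],[1.3,-1,31.5,0,0,0,12],[1.3,-1,31.5,0,0,0,12],[1.3,-1,31.5,0,0,0,12],[1.3,-1,31.5,0,0,0,12],[1.3,-1,31.5,0,0,0,12],[1.3,-1,31.5,0,0,0,12]]]'
python3 - <<'E'
from h import *
print(status.get_obs()['ee_pos']);go([464,105.5,35.5],37.5)
f=optics.get_image("wrist")["frame"];cv2.imwrite("pics/w2.png",f[:,:,::-1])
E
```

```text
t: 24.4
ee_pos: [454.7, -396.5, 33.2]
orientation: [1.389, 2.818, -0.0]
ft_force: [-0.5, -0.2, 0.7]
width: 17.0
grasp_force: 30.0
[ 454.70820055 -396.45690239   33.24356908]
[464, 105.5, 35.5] shift [392.4 313.1  -2.3] turn [0. 0. 0.]
```

View pics/w2.png

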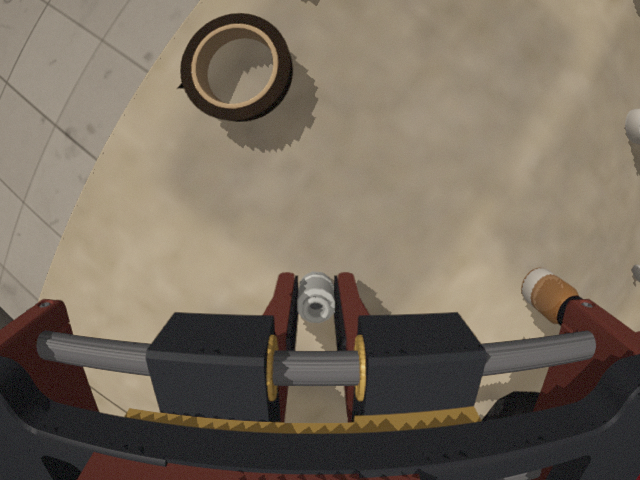

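The die is held between the pads, with its top at about (316,302). The brown vial stands clear at (550,293).

```bash
python3 - <<'E'
from h import *
o=status.get_obs();d=optics.get_image("wrist")
for v in(298,303,307):
    p=wcast(d,o,316,v,28);print(p.round(1),R.from_rotvec(o["orientation"]).inv().apply(p-o["ee_pos"]).round(1))
E
python3 -m inch '[[[0,0,-50,0,0,0,12],[0,0,-90,0,0,0,12],[0,0,-90,0,0,0,12],[0,0,-90,0,0,0,12]]]'
```

```text
[ 451.9 -392.7   28. ] [4.6 0.1 5.2]
[ 453.4 -394.7   28. ] [2.2 0.1 5.2]
[ 454.6 -396.2   28. ] [0.2 0.1 5.2]
t: 24.9
ee_pos: [455.0, -396.7, 123.9]
orientation: [1.388, 2.816, -0.001]
ft_force: [0.4, 0.3, -0.6]
width: 16.5
grasp_force: 30.0
```

```bash
python3 -m inch '[[[39,31,0,0,0,0,12],[78,62,0,0,0,0,12],[117,94,0,0,0,0,12],[156,125,0,0,0,0,12],[195,156,0,0,0,0,12],[235,188,0,0,0,0,12],[274,219,0,0,0,0,12],[313,250,0,0,0,0,12],[352,281,0,0,0,0,12],[380,303,0,0,0,0,12],[391.5,313,0,0,0,0,12],[391.5,313,0,0,0,0,12],[391.5,313,0,0,0,0,12],[391.5,313,0,0,0,0,12],[391.5,313,30,0,0,0,12],[391.5,313,60,0,0,0,12],[391.5,313,60,0,0,0,12],[391.5,313,60,0,0,0,12],[391.5,313,60,0,0,0,12],[391.5,313,60,0,0,0,12]]]'
python3 -c "
from h import *
go([464.2,105.2,34],37.5)"
```

```text
t: 26.9
ee_pos: [465.3, 104.7, 64.4]
orientation: [1.389, 2.816, 0.002]
ft_force: [0.2, -0.2, 0.3]
width: 17.2
grasp_force: 30.0
[464.2, 105.2, 34] shift [ 1.1 -0.6 30.4] turn [0.002 0.001 0.   ]
```

```bash
python3 -m inch '[[[0.8,-0.4,15,0,0,0,12],[0.8,-0.4,25,0,0,0,12],[0.8,-0.4,29.5,0,0,0,12],[0.8,-0.4,29.5,0,0,0,12],[0.8,-0.4,29.5,0,0,0,12],[0.8,-0.4,29.5,0,0,0,12]]]'; python3 -m inch '[[[0,0,0,0,0,0,32],[0,0,0,0,0,0,32],[0,0,0,0,0,0,32],[0,0,0,0,0,0,32],[0,0,0,0,0,0,32],[0,0,-50,0,0,0,32],[-80,0,-180,0,0,0,32],[-80,0,-180,0,0,0,32],[-80,0,-180,0,0,0,32],[-80,0,-180,0,0,0,32],[-80,0,-180,0,0,0,32],[-80,0,-180,0,0,0,32],[-80,0,-180,0,0,0,32],[-80,0,-180,0,0,0,32]]]'
python3 - <<'E'
from h import *
import pickle
o=status.get_obs();d=optics.get_image("wrist");pickle.dump((o,d),open("w3.pkl","wb"));cv2.imwrite("pics/w3.png",d["frame"][:,:,::-1])
s=optics.get_image("side")["frame"];cv2.imwrite("pics/s3.png",cv2.resize(s[180:340,190:370,::-1],None,fx=3.5,fy=3.5))
E
```

```text
t: 27.5
ee_pos: [463.8, 105.1, 34.0]
orientation: [1.389, 2.818, 0.0]
ft_force: [-0.1, 0.2, -0.6]
width: 17.1
grasp_force: 30.0
t: 28.9
ee_pos: [511.2, 42.1, 212.3]
orientation: [-1.387, -2.816, 0.002]
ft_force: [-0.5, 0.1, 0.2]
width: 28.2
grasp_force: 0.0
```

View pics/w3.png

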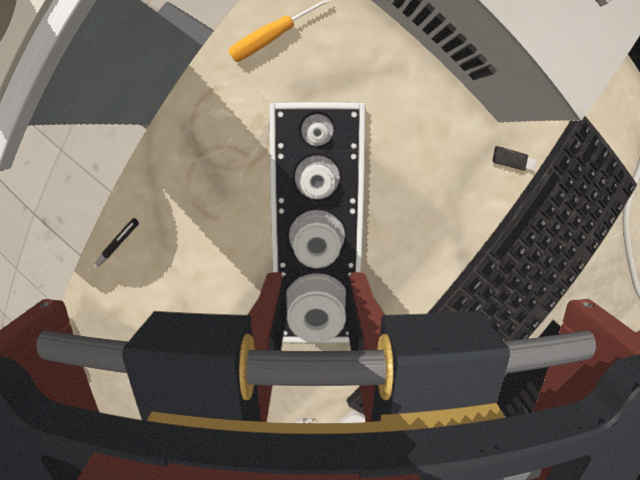

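View pics/s3.png

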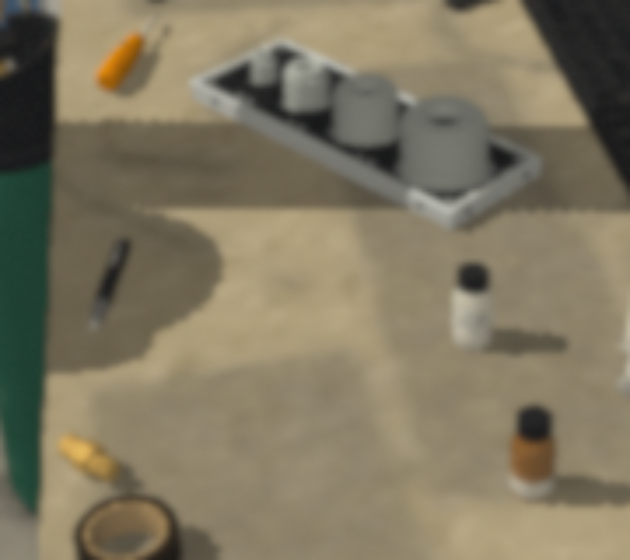

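The wrist view shows the four dies upright in their seats, with hole centres at (317,131), (317,180), (317,245) and (317,319). The side view shows both vials standing. I'll check the offsets numerically.

Run:
```python
from h import *
import pickle
o,d=pickle.load(open("w3.pkl","rb"))
for v,z,s in((131,28,(464,105.5)),(180,34,(490.9,69.9)),(245,40,(525.2,24.5)),(319,46,(567.7,-31.2))):
    p=wcast(d,o,317,v,z);print(p.round(1),np.hypot(*(p[:2]-s)).round(1))
```

```text
[464.  104.3  28. ] 1.2
[489.9  70.5  34. ] 1.1
[524.7  25.4  40. ] 1.0
[567.7 -30.6  46. ] 0.6
```

```bash
python3 -c "
from workcell import ctrl
print(ctrl.close_job())"
```

```text
the job is handed in; nothing more can be done
None
```

All four dies are upright in their own seats, each within about 1.2 mm of the seat centre in my last camera check; both vials were left standing, and the job was handed in at about 29 s with no verdict shown.

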